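# Load two flat tins in the spring dispenser and hold them down

### The job

Refill the spring-loaded tin dispenser: lay the green tin squarely on the middle of its white sprung plate, long side running from post to post, and let go; then lay the yellow tin squarely on top of the green one and let go. Then, with the fingertips, push the pile down from above, by about 20 mm and never as far as 30 mm, until the top of the yellow tin is level with the red lines on the two posts, keep it there for 3 seconds, and finish while still holding it down so that I can close the catches. Leave the spotted mug, the red timer and the jar where they stand.

Things in the scene. Friction and masses are not known exactly. Their poses are not given: they have to be found in the camera images.
- dispenser: Fixed to the worktop: black foot 150 x 90 x 14 mm and two aluminium posts, 12 mm thick, 40 mm wide, tops 112 mm above the worktop, at x = +64 and -64 mm (116 mm clear between). A 3 mm red line runs round each post, its middle 90 mm above the worktop. The long sides (local y) are open for fingers. Origin: centre of the underside; x from post to post, z up.
- plate (a joint): Travel of the sprung white plate in m: 0 at rest at the top, grows as it is pushed down, hard stop at 0.036, springs back when let go. Spring force 6 N at rest (the two tins alone do not sink it) plus 0.5 N per mm: 16 N at 20 mm, of which plate and tins carry about 3 N. With both tins on, 0.020 puts the top of the pile level with the red lines.
- plate_top (a point): Centre of the top face of the sprung white plate, which measures 98 mm (x, post to post) by 64 mm (y), 6 mm thick; at rest 70 mm above the worktop; x, y, z as the dispenser.
- green_tin: Flat green metal tin with a pale label on the lid, 90 x 56 x 20 mm, about 0.11 kg, loose, to go underneath. Origin: centre of its underside; x along the 90 mm side, y along the 56 mm side, z up.
- yellow_tin: Flat yellow metal tin with a pale label on the lid, 90 x 56 x 20 mm, about 0.11 kg, loose, to go on top. Origin: centre of its underside; x along the 90 mm side, y along the 56 mm side, z up. It and the green tin may lie in either place.
- mug: Bystander: white mug with orange spots, 83 x 110 mm over the handle, 89 mm high; origin at its underside.
- timer: Bystander: red round kitchen timer with a cream foot, 69 mm across, 60 mm high; origin at the centre of its underside.
- jar: Bystander: square glass jar with a green lid, 66 x 66 x 83 mm; origin at the centre of its underside.
There are look-alikes about, which are no part of the job. Several things have the shape of the green_tin; the one meant has the colours described above.

How it is judged:
By the outcome, as a careful person would: the job done as asked, in the order asked, and still so for the second after the job is handed in, while the arm keeps its last pose, push and grip.
It also fails if it takes over 72 s, if anything falls off the work surface, if the arm or the gripper's body presses on something with over 40 N, if the wrist force passes 120 N, or if a joint passes its speed limit or range.

### The arm

A 7-joint arm with a two-finger parallel gripper is mounted at the origin on a cart in front of the work surface, level with it; the furniture and walls round the work are solid. World frame = base frame: x ahead of the robot, y to its left, z up, the work surface at z = 0. Lengths are in mm, angles in rad, forces in N, time in s.
With the tool pointing down it reaches from about 400 to 875 mm from the base axis. Payload 4.4 kg.
Tool frame: the origin (TCP) lies midway between the tips of the shut fingers; the grasp point (between the pads) lies 19 mm behind it; z points along the fingers, y is the line along which they close (so a half turn about z gives the same grasp; the last joint's range is limited). The gripper opens to 85 mm and grips with 20 to 120 N. Pads are 22 mm wide; open, the fingers measure 114 mm over their backs; the gripper's body (76 mm by 85 mm) begins 54 mm behind the grasp point. The pads swing forward as they close: fully open they stand 13 mm farther back than shut.
Start: joints at [1.233, 0.628, 0.038, 1.517, -0.027, 0.996, -0.02], TCP at [174.53, -626.145, 231.313] pointing down, gripper open.
Joint ranges: [-3.06, 3.06], [-0.37, 2.12], [-1.25, 1.32], [0.18, 2.47], [-1.1, 4.24], [0.23, 1.98], [-2.94, 2.94]. Speed limits (rad/s): [2.57, 2.57, 3.14, 3.14, 3.14, 3.14, 3.14].

### API

Orientations are given as [roll, pitch, yaw] about the fixed x, y, z axes, in that order (R = Rz(yaw) Ry(pitch) Rx(roll)).
In Python, from cell import read_state, get_image, finish_job gives the robot as it stands.
- The arm moves only by the tool send_rows, never from a script. Its argument "series" is a list of rows, each an object of numbers: "ax", "ay", "az": the turn, a rotation vector about the tool's x, y, z in rad; "dx", "dy", "dz": the shift along the tool's x, y, z in cm; "hand": the closure, from 0 (fully open) to 1 (shut). In form: [{"ax": .., "ay": .., "az": .., "dx": .., "dy": .., "dz": .., "hand": ..}, ...]. A call has 1 to 10 rows; each row is the pose to reach, as a shift and turn from the pose commanded when the call began, along the tool's axes at that moment; what a row does not reach only later rows make up. A row lasts 1/10 s, in which the tool goes at most 50 mm and 8.59 degrees, less where a joint would pass 70% of its speed; a pose out of reach is approached as far as the arm can. A call with a gripper value outside its range is refused whole. The fingers move at their own pace and stop on an object; the grip force is fixed at half the most. Time passes only in rows, so rows that repeat a pose let the fingers close. It gives the time, the measured TCP pose, the force, the opening and the grip force at its end, in the units of the state.
- read_state(): the state, without advancing time (a new reading comes with each control period).
- get_image(name): name is "scene" or "top" or "wrist"; returns a dict with "pixels" (420x560x3 uint8, red, green, blue), "mtx" (3x3 intrinsics, pixels), "R" (3x3) and "t" (3): a world point X has camera coordinates R X + t. Camera axes: x right, y down, z forward; pixel columns grow to the right and rows downward; lengths in mm; the calibration is good to about 2 mm. A picture is of the moment at which its call begins. There is no depth.
- finish_job(): hands the job in; it is judged then, once.
The state is a dict: "clock": time; "qpos": joint angles; "qd": joint speeds; "tau": joint torques, N m; "eef_pos": TCP position; "tool_rot": TCP orientation; "force": force on the tool from outside, world axes, zero at the start; "torque": the same for the moment, N m; "width": finger opening in mm; "gripper_force": force on a finger pad.
Only numpy, scipy, OpenCV 4.12 (cv2) and the standard library are available. Lean on these libraries where they do the work, as an engineer would, in place of code of your own. Each camera call takes 0.05 s, during which the arm holds its last target. There are 200 camera calls.

## Working session

There is one attempt and no reset: what is moved stays moved. The work goes in short steps, Python scripts to look and compute and a tool call to move; the robot and the scene stay as the last step left them, time stands still between calls to the robot, and variables do not carry over. Pictures are saved under pics/ and viewed, at most 10 in all, crops included, and the job is handed in when it is done.

Besides the shell and the picture viewer there is one more tool, called after "Request:" in YAML: its name, and indented under it one key for each argument. send_rows: Moves the arm, as the interface text tells. Its arguments: {"type":"object","properties":{"series":{"type":"array","items":{"type":"object","properties":{"ax":{"type":"number"},"ay":{"type":"number"},"az":{"type":"number"},"dx":{"type":"number"},"dy":{"type":"number"},"dz":{"type":"number"},"hand":{"type":"number"}}}}},"required":["series"]}

```bash
mkdir -p pics; cat > h.py <<'E'
import numpy as np, cv2
from cell import read_state, get_image, finish_job
def grab(n,f=None):
    g=get_image(n)
    if f: cv2.imwrite('pics/'+f,cv2.cvtColor(g['pixels'],cv2.COLOR_RGB2BGR))
    return g
def ray(g,u,v,z):
    K=np.array(g['mtx']);R=np.array(g['R']);t=np.array(g['t'])
    c=-R.T@t; d=R.T@np.linalg.inv(K)@np.array([u,v,1.0])
    return c+d*(z-c[2])/d[2]
def proj(g,X):
    p=np.array(g['mtx'])@(np.array(g['R'])@np.array(X,float)+np.array(g['t'])); return p[:2]/p[2]
E
python3 - <<'E'
from h import *
a=grab('top','top0.png'); b=grab('scene','scene0.png')
for g in(a,b): print(-np.array(g['R']).T@np.array(g['t']))
print(read_state())
E
```

```text
[ 396.29552482   33.94323776 1217.66411221]
[  85.69032119 -503.61910593  578.70538235]
{'clock': 0.1, 'qpos': array([ 1.23318233,  0.62926101,  0.03845119,  1.51827323, -0.02698629,
        0.99629831, -0.0199872 ]), 'qd': array([ 0.00163124, -0.00179719,  0.00090227, -0.00303895,  0.00036381,
       -0.0023056 , -0.00106335]), 'tau': array([ 3.34811477e-03, -5.64529288e+01,  1.23090193e+00, -1.93972528e+01,
        1.14020618e-02,  5.43230184e-03, -2.25700580e-05]), 'eef_pos': array([ 174.38203262, -625.5868223 ,  230.47471541]), 'tool_rot': array([-3.13987124e+00,  3.31645499e-05,  2.71828959e-01]), 'force': array([ 1.10806696, -0.57850979,  0.42082788]), 'torque': array([-0.01534137, -0.00546284, -0.0171314 ]), 'gripper_force': 0.0, 'width': 85.50664791814151}
```

View pics/top0.png

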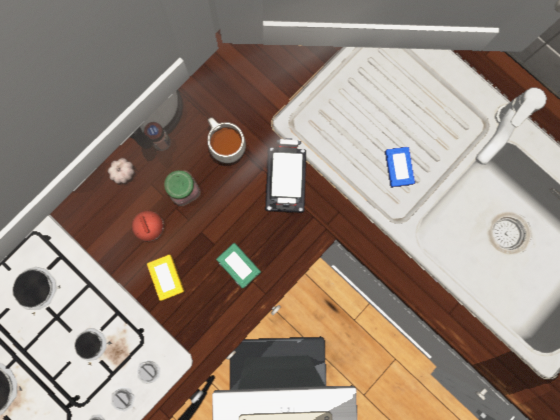

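View pics/scene0.png

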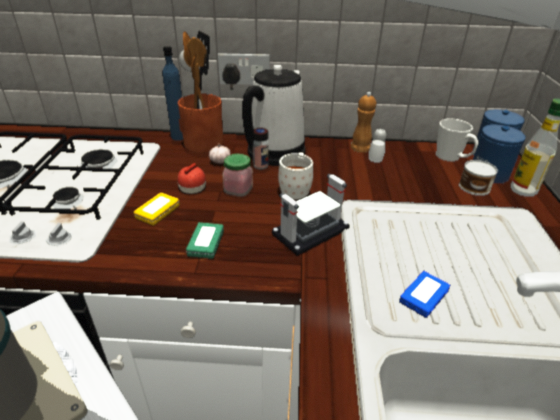

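The top view shows the green tin at (239,265), the yellow tin at (165,277), and the dispenser plate at (287,177). The mug is at (226,142), the jar at (180,186) and the timer at (148,226). Possible mix-ups are the blue tin at (400,167) (same shape, wrong colour), the jar's green lid (180,186) and the red timer (148,226). By the description I choose (239,265) and (165,277).

```bash
cat >> h.py <<'E'
def blob(g,lo,hi,box,z,name):
    """largest HSV blob in box (u0,v0,u1,v1); rect of its outline cast on plane z"""
    hsv=cv2.cvtColor(g['pixels'],cv2.COLOR_RGB2HSV); m=cv2.inRange(hsv,lo,hi)
    k=np.zeros_like(m); u0,v0,u1,v1=box; k[v0:v1,u0:u1]=m[v0:v1,u0:u1]
    cs,_=cv2.findContours(k,cv2.RETR_EXTERNAL,cv2.CHAIN_APPROX_NONE)
    c=max(cs,key=cv2.contourArea)
    P=np.array([ray(g,u,v,z)[:2] for u,v in cv2.convexHull(c)[:,0]],np.float32)
    (x,y),(w,h),a=cv2.minAreaRect(P)
    if w<h: w,h,a=h,w,a+90
    a=(a+90)%180-90
    print(name,'xy %.1f %.1f size %.1f %.1f longaxis yaw %.1f deg'%(x,y,w,h,a)); return x,y,a
G=((70,80,40),(90,255,255)); Y=((22,120,120),(34,255,255)); W=((0,0,170),(179,45,255))
E
python3 - <<'E'
from h import *
g=grab('top'); 
blob(g,*G,(205,230,275,300),20,'green')
blob(g,*Y,(135,240,195,310),20,'yellow')
blob(g,*W,(265,140,310,215),70,'plate')
K=((0,0,0),(179,255,60)); blob(g,*K,(255,130,315,220),14,'foot')
for n,p,z in(('mug',(226,142),89),('jar',(180,186),83),('timer',(148,226),60),('blue',(400,167),20)): print(n,ray(g,*p,z).round())
im=cv2.cvtColor(g['pixels'],cv2.COLOR_RGB2BGR)[115:310,130:320]
cv2.imwrite('pics/crop1.png',cv2.resize(im,None,fx=3,fy=3,interpolation=2)[:600])
E
```

```text
green xy 426.1 95.3 size 89.1 54.8 longaxis yaw 40.7 deg
yellow xy 404.6 258.9 size 89.6 57.2 longaxis yaw 19.1 deg
plate xy 621.0 -18.4 size 97.0 64.1 longaxis yaw -2.2 deg
foot xy 545.5 -17.9 size 80.0 10.1 longaxis yaw 82.3 deg
mug [693. 113.  89.]
jar [599. 214.  83.]
timer [516. 288.  60.]
blue [ 641. -285.   20.]
```

View pics/crop1.png

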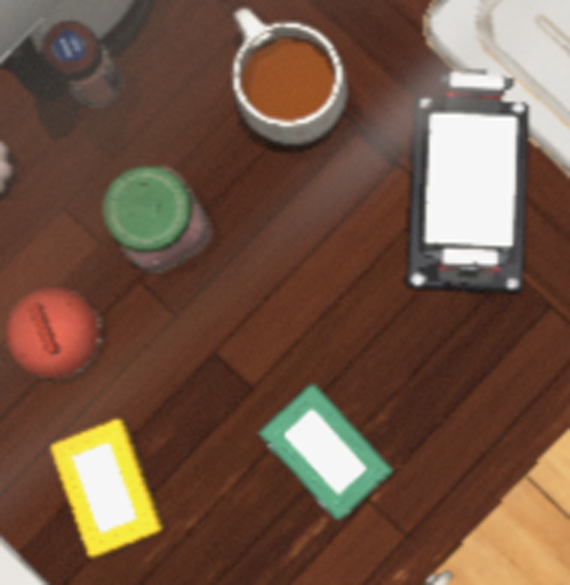

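The crop confirms it: the green tin with its pale label is at crop (325,452), the yellow one at (105,487), and the empty white plate at (470,180). Measured sizes agree with the given ones (89x55, 90x57 and 97x64 mm).

```bash
cat >> h.py <<'E'
from scipy.spatial.transform import Rotation as Ro
def to(x,y,z,yawdeg):
    s=read_state(); R=Ro.from_euler('xyz',s['tool_rot'])
    d=R.inv().apply(np.array([x,y,z])-s['eef_pos'])/10
    w=(R.inv()*Ro.from_euler('xyz',[np.pi,0,np.radians(yawdeg)])).as_rotvec()
    print('d(cm)',d.round(2),'a',w.round(4))
E
python3 -c "
from h import *
to(470,-250,230,15.6);to(426,95,150,40.7)"
```

```text
d(cm) [ 38.56 -28.25   0.1 ] a [-0.0014 -0.     -0.0004]
d(cm) [ 43.58 -62.66   8.15] a [-1.400e-03 -3.000e-04 -4.385e-01]
```

Request:
send_rows:
  series:
    - {"dx": 38.5, "dy": -28.2, "dz": 0, "hand": 0}
    - {"dx": 38.5, "dy": -28.2, "dz": 0, "hand": 0}
    - {"dx": 38.5, "dy": -28.2, "dz": 0, "hand": 0}
    - {"dx": 38.5, "dy": -28.2, "dz": 0, "hand": 0}
    - {"dx": 38.5, "dy": -28.2, "dz": 0, "hand": 0}
    - {"dx": 38.5, "dy": -28.2, "dz": 0, "hand": 0}
    - {"dx": 38.5, "dy": -28.2, "dz": 0, "hand": 0}
    - {"dx": 38.5, "dy": -28.2, "dz": 0, "hand": 0}
    - {"dx": 38.5, "dy": -28.2, "dz": 0, "hand": 0}
    - {"dx": 38.5, "dy": -28.2, "dz": 0, "hand": 0}

```text
invalid input at $.series[0]: expected keys ax, ay, az, dx, dy, dz, hand
```

```bash
python3 -c "
from h import *
to(426,95,150,40.7);print(read_state()['qpos'].round(2))"
```

```text
d(cm) [ 43.58 -62.66   8.15] a [-1.400e-03 -3.000e-04 -4.385e-01]
[ 1.23  0.63  0.04  1.52 -0.03  1.   -0.02]
```

Request:
send_rows:
  series:
    - {"ax": 0, "ay": 0, "az": 0, "dx": 38.5, "dy": -28.2, "dz": 0, "hand": 0}
    - {"ax": 0, "ay": 0, "az": 0, "dx": 38.5, "dy": -28.2, "dz": 0, "hand": 0}
    - {"ax": 0, "ay": 0, "az": 0, "dx": 38.5, "dy": -28.2, "dz": 0, "hand": 0}
    - {"ax": 0, "ay": 0, "az": 0, "dx": 38.5, "dy": -28.2, "dz": 0, "hand": 0}
    - {"ax": 0, "ay": 0, "az": 0, "dx": 38.5, "dy": -28.2, "dz": 0, "hand": 0}
    - {"ax": 0, "ay": 0, "az": 0, "dx": 38.5, "dy": -28.2, "dz": 0, "hand": 0}
    - {"ax": 0, "ay": 0, "az": 0, "dx": 38.5, "dy": -28.2, "dz": 0, "hand": 0}
    - {"ax": 0, "ay": 0, "az": 0, "dx": 38.5, "dy": -28.2, "dz": 0, "hand": 0}
    - {"ax": 0, "ay": 0, "az": 0, "dx": 38.5, "dy": -28.2, "dz": 0, "hand": 0}
    - {"ax": 0, "ay": 0, "az": 0, "dx": 38.5, "dy": -28.2, "dz": 0, "hand": 0}

```text
clock: 1.15
eef_pos: [472.4, -246.4, 231.2]
tool_rot: [-3.14, -0.002, 0.277]
force: [0.2, -0.5, -0.4]
width: 84.9
gripper_force: 0.0
```

```bash
python3 -c "
from h import *
to(426,95,150,40.7);print(read_state()['qpos'].round(2))"
```

```text
d(cm) [  4.87 -34.09   8.19] a [-0.0013 -0.002  -0.433 ]
[ 0.42  0.46  0.01  1.84 -0.01  0.84 -0.85]
```

Request:
send_rows:
  series:
    - {"ax": 0, "ay": 0, "az": -0.433, "dx": 4.9, "dy": -34.1, "dz": 8.2, "hand": 0}
    - {"ax": 0, "ay": 0, "az": -0.433, "dx": 4.9, "dy": -34.1, "dz": 8.2, "hand": 0}
    - {"ax": 0, "ay": 0, "az": -0.433, "dx": 4.9, "dy": -34.1, "dz": 8.2, "hand": 0}
    - {"ax": 0, "ay": 0, "az": -0.433, "dx": 4.9, "dy": -34.1, "dz": 8.2, "hand": 0}
    - {"ax": 0, "ay": 0, "az": -0.433, "dx": 4.9, "dy": -34.1, "dz": 8.2, "hand": 0}
    - {"ax": 0, "ay": 0, "az": -0.433, "dx": 4.9, "dy": -34.1, "dz": 8.2, "hand": 0}
    - {"ax": 0, "ay": 0, "az": -0.433, "dx": 4.9, "dy": -34.1, "dz": 8.2, "hand": 0}
    - {"ax": 0, "ay": 0, "az": -0.433, "dx": 4.9, "dy": -34.1, "dz": 8.2, "hand": 0}
    - {"ax": 0, "ay": 0, "az": -0.433, "dx": 4.9, "dy": -34.1, "dz": 8.2, "hand": 0}
    - {"ax": 0, "ay": 0, "az": -0.433, "dx": 4.9, "dy": -34.1, "dz": 8.2, "hand": 0}

```text
clock: 2.15
eef_pos: [425.6, 89.2, 149.4]
tool_rot: [3.141, 0.001, 0.703]
force: [-0.7, -0.1, 0.4]
width: 85.2
gripper_force: 0.0
```

```bash
python3 -c "
from h import *
to(426,95,50,40.7);print(read_state()['qpos'].round(2))
g=grab('wrist','w1.png'); blob(g,*G,(0,0,560,420),20,'green')
print(proj(g,read_state()['eef_pos']))"
```

```text
d(cm) [ 0.41 -0.42  9.94] a [ 0.0007  0.0005 -0.0071]
[-0.21  0.47 -0.09  2.18  0.09  0.5  -1.23]
green xy 429.2 97.4 size 88.5 54.6 longaxis yaw 41.1 deg
[285.05068368 268.96998568]
```

View pics/w1.png

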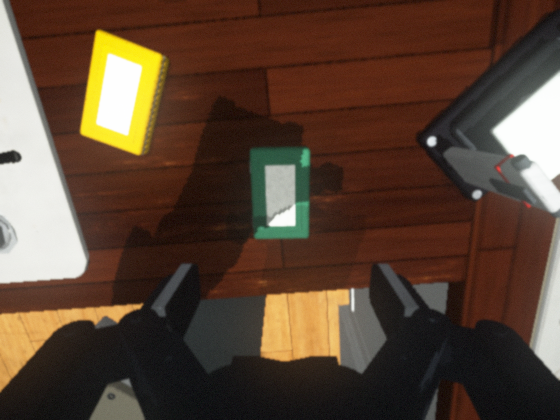

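The wrist view shows the green tin centred at (280,193) under the open fingers, and the yellow tin at (123,93). The wrist fix of (429,97) agrees with the top view to within 3 mm, so I'll use (428,96.5).

Request:
send_rows:
  series:
    - {"ax": 0, "ay": 0, "az": 0, "dx": 0, "dy": 0, "dz": 3, "hand": 0}
    - {"ax": 0, "ay": 0, "az": 0, "dx": 0, "dy": 0, "dz": 5, "hand": 0}
    - {"ax": 0, "ay": 0, "az": 0, "dx": 0, "dy": 0, "dz": 7, "hand": 0}
    - {"ax": 0, "ay": 0, "az": 0, "dx": 0, "dy": 0, "dz": 9, "hand": 0}
    - {"ax": 0, "ay": 0, "az": 0, "dx": 0, "dy": 0, "dz": 10, "hand": 0}
    - {"ax": 0, "ay": 0, "az": 0, "dx": 0, "dy": 0, "dz": 10, "hand": 0}
    - {"ax": 0, "ay": 0, "az": 0, "dx": 0, "dy": 0, "dz": 10, "hand": 0}

```text
clock: 2.9
eef_pos: [425.9, 89.1, 49.6]
tool_rot: [3.141, -0.001, 0.702]
force: [-0.1, -0.0, -0.8]
width: 85.6
gripper_force: 0.0
```

```bash
python3 -c "
from h import *
s=read_state();print(s['eef_pos'],s['tool_rot']);g=grab('wrist');blob(g,*G,(0,0,560,420),20,'green');to(428,96.5,1,41)"
```

```text
[425.93932056  89.12011701  49.61578991] [ 3.14121404e+00 -5.08384020e-04  7.02069997e-01]
green xy 429.7 97.6 size 89.9 54.7 longaxis yaw 41.1 deg
d(cm) [ 0.59 -0.42  4.89] a [ 0.0007 -0.0011 -0.0131]
```

Request:
send_rows:
  series:
    - {"ax": 0, "ay": 0, "az": -0.014, "dx": 0.7, "dy": -0.4, "dz": 1.5, "hand": 0}
    - {"ax": 0, "ay": 0, "az": -0.014, "dx": 0.7, "dy": -0.4, "dz": 3.5, "hand": 0}
    - {"ax": 0, "ay": 0, "az": -0.014, "dx": 0.7, "dy": -0.4, "dz": 4.9, "hand": 0}
    - {"ax": 0, "ay": 0, "az": -0.014, "dx": 0.7, "dy": -0.4, "dz": 4.9, "hand": 0}
    - {"ax": 0, "ay": 0, "az": -0.014, "dx": 0.7, "dy": -0.4, "dz": 4.9, "hand": 0}
    - {"ax": 0, "ay": 0, "az": -0.014, "dx": 0.7, "dy": -0.4, "dz": 4.9, "hand": 0.25}
    - {"ax": 0, "ay": 0, "az": -0.014, "dx": 0.7, "dy": -0.4, "dz": 4.9, "hand": 0.5}
    - {"ax": 0, "ay": 0, "az": -0.014, "dx": 0.7, "dy": -0.4, "dz": 4.9, "hand": 0.5}
    - {"ax": 0, "ay": 0, "az": -0.014, "dx": 0.7, "dy": -0.4, "dz": 4.9, "hand": 0.5}
    - {"ax": 0, "ay": 0, "az": -0.014, "dx": 0.7, "dy": -0.4, "dz": 4.9, "hand": 0.5}

```text
clock: 3.95
eef_pos: [428.7, 97.9, 1.4]
tool_rot: [3.14, -0.001, 0.719]
force: [-0.1, -0.3, 7.7]
width: 54.6
gripper_force: 63.3
```

Request:
send_rows:
  series:
    - {"ax": 0, "ay": 0, "az": 0, "dx": 0, "dy": 0, "dz": -1, "hand": 0.5}
    - {"ax": 0, "ay": 0, "az": 0, "dx": 0, "dy": 0, "dz": -3, "hand": 0.5}
    - {"ax": 0, "ay": 0, "az": 0, "dx": 0, "dy": 0, "dz": -6, "hand": 0.5}
    - {"ax": 0, "ay": 0, "az": 0, "dx": 0, "dy": 0, "dz": -9, "hand": 0.5}
    - {"ax": 0, "ay": 0, "az": 0, "dx": 0, "dy": 0, "dz": -12, "hand": 0.5}
    - {"ax": 0, "ay": 0, "az": 0, "dx": 0, "dy": 0, "dz": -14, "hand": 0.5}
    - {"ax": 0, "ay": 0, "az": 0, "dx": 0, "dy": 0, "dz": -15, "hand": 0.5}
    - {"ax": 0, "ay": 0, "az": 0, "dx": 0, "dy": 0, "dz": -15, "hand": 0.5}

```text
clock: 4.75
eef_pos: [428.7, 98.1, 151.4]
tool_rot: [3.14, -0.002, 0.718]
force: [0.2, 0.1, -1.3]
width: 54.9
gripper_force: 64.1
```

```bash
python3 -c "
from h import *
print(read_state()['force'],read_state()['eef_pos'])
to(621,-18.4,150,-2.2)
g=grab('wrist','w2.png');im=g['pixels'][:, :];blob(g,*G,(150,150,420,420),171,'green');
t=grab('top');blob(t,*W,(265,140,310,215),70,'plate')"
```

```text
[ 0.17982024  0.09665101 -1.25046504] [428.71696849  98.06469046 151.38261716]
d(cm) [ 6.81 21.42  0.19] a [ 0.0008 -0.0024  0.7567]
green xy 430.7 99.5 size 90.4 53.7 longaxis yaw 41.0 deg
plate xy 621.0 -18.4 size 97.0 64.2 longaxis yaw -2.2 deg
```

View pics/w2.png

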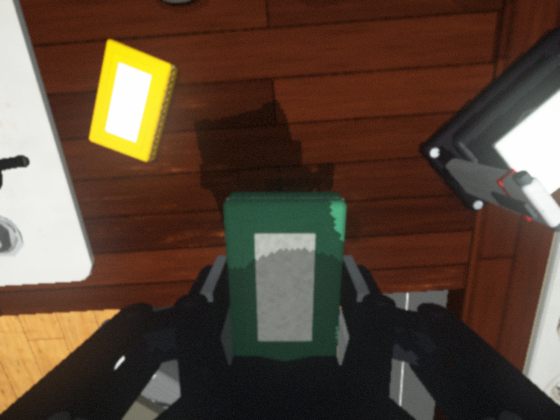

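The green tin is held level and square between the pads, spanning (225–345, 195–355). I'll look at the plate through the wrist camera on the way in.

Request:
send_rows:
  series:
    - {"ax": 0, "ay": 0, "az": 0.08, "dx": -0.1, "dy": 1.5, "dz": 0, "hand": 0.5}
    - {"ax": 0, "ay": 0, "az": 0.18, "dx": -0.2, "dy": 3.5, "dz": 0, "hand": 0.5}
    - {"ax": 0, "ay": 0, "az": 0.29, "dx": -0.3, "dy": 5.6, "dz": 0, "hand": 0.5}
    - {"ax": 0, "ay": 0, "az": 0.4, "dx": -0.4, "dy": 7.8, "dz": 0, "hand": 0.5}
    - {"ax": 0, "ay": 0, "az": 0.51, "dx": -0.5, "dy": 10, "dz": 0, "hand": 0.5}
    - {"ax": 0, "ay": 0, "az": 0.62, "dx": -0.6, "dy": 12.1, "dz": 0, "hand": 0.5}
    - {"ax": 0, "ay": 0, "az": 0.71, "dx": -0.7, "dy": 13.9, "dz": 0, "hand": 0.5}
    - {"ax": 0, "ay": 0, "az": 0.757, "dx": -0.8, "dy": 14.8, "dz": 0, "hand": 0.5}
    - {"ax": 0, "ay": 0, "az": 0.757, "dx": -0.8, "dy": 14.8, "dz": 0, "hand": 0.5}
    - {"ax": 0, "ay": 0, "az": 0.757, "dx": -0.8, "dy": 14.8, "dz": 0, "hand": 0.5}

```text
clock: 5.85
eef_pos: [518.8, -18.1, 149.8]
tool_rot: [-3.141, 0.001, -0.037]
force: [0.2, 0.6, -0.5]
width: 54.5
gripper_force: 64.0
```

```bash
python3 -c "
from h import *
s=read_state();print(s['eef_pos'],s['tool_rot'],s['force'])
g=grab('wrist','w3.png');blob(g,*G,(150,150,420,420),171,'green');blob(g,*W,(120,0,440,200),70,'plate')
to(621,-18.4,150,-2.2)"
```

```text
[518.81399817 -18.09637897 149.77609373] [-3.14120977e+00  1.48623465e-03 -3.71807643e-02] [ 0.23145906  0.58449357 -0.47276555]
green xy 521.8 -17.8 size 89.0 52.9 longaxis yaw -2.1 deg
plate xy 622.5 -17.6 size 95.5 62.8 longaxis yaw -4.0 deg
d(cm) [ 1.022e+01 -3.100e-01 -1.000e-02] a [-0.0005  0.0012  0.002 ]
```

View pics/w3.png

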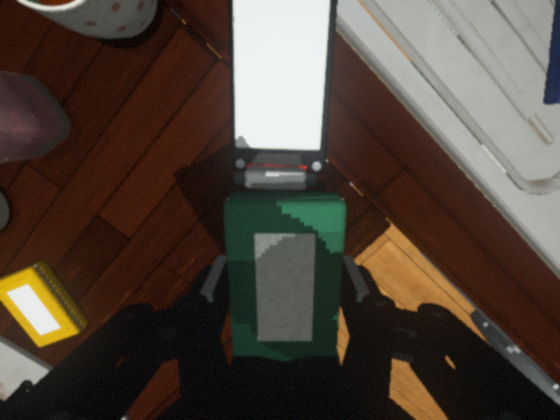

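The wrist view shows the plate's near edge at row ~150, columns 234–322, with its far end cut off by the frame. The tin lies behind it at columns 225–345, so I'll fit the plate edges.

```bash
python3 -c "
from h import *
for n,z,r0,r1 in(('wrist',70,10,135),('top',70,155,195)):
  g=grab(n);hsv=cv2.cvtColor(g['pixels'],cv2.COLOR_RGB2HSV);m=cv2.inRange(hsv,*W)
  c0,c1=(150,400) if n=='wrist' else (262,312)
  L=[];Rr=[]
  for v in range(r0,r1):
    u=np.where(m[v,c0:c1])[0]+c0
    # run containing centre
    mid=278 if n=='wrist' else 287
    a=mid
    while m[v,a-1]:a-=1
    b=mid
    while m[v,b+1]:b+=1
    L.append(ray(g,a-.5,v,z)[:2]);Rr.append(ray(g,b+.5,v,z)[:2])
  for P in(L,Rr):
    P=np.array(P);k=np.polyfit(P[:,0],P[:,1],1);print(n,'yaw',np.degrees(np.arctan(k[0])).round(2),'y at 621',np.polyval(k,621).round(2),'res',np.std(P[:,1]-np.polyval(k,P[:,0])).round(2))
  if n=='wrist':
    vs=[max(v for v in range(100,170) if m[v,u]) for u in range(250,310,5)]
    print('near edge x',np.median([ray(g,u,v+.5,z)[0] for u,v in zip(range(250,310,5),vs)]))
"
```

```text
wrist yaw -3.94 y at 621 13.93 res 0.22
wrist yaw -3.94 y at 621 -49.04 res 0.2
near edge x 574.8299345515301
top yaw 6.71 y at 621 -0.64 res 8.59
top yaw 31.8 y at 621 -76.57 res 30.67
```

Both plate edges give yaw -3.9°, width 63 and centre (623.8,-17.6). In the same camera the tin is at (521.8,-17.8), so it needs to shift by (102, 0.2) mm and -1.8°.

Request:
send_rows:
  series:
    - {"ax": 0, "ay": 0, "az": 0.01, "dx": 1, "dy": 0, "dz": 0, "hand": 0.5}
    - {"ax": 0, "ay": 0, "az": 0.02, "dx": 3, "dy": -0.1, "dz": 0, "hand": 0.5}
    - {"ax": 0, "ay": 0, "az": 0.032, "dx": 5.5, "dy": -0.2, "dz": 0, "hand": 0.5}
    - {"ax": 0, "ay": 0, "az": 0.032, "dx": 8, "dy": -0.3, "dz": 0, "hand": 0.5}
    - {"ax": 0, "ay": 0, "az": 0.032, "dx": 9.5, "dy": -0.4, "dz": 0, "hand": 0.5}
    - {"ax": 0, "ay": 0, "az": 0.032, "dx": 10.2, "dy": -0.4, "dz": 0, "hand": 0.5}
    - {"ax": 0, "ay": 0, "az": 0.032, "dx": 10.2, "dy": -0.4, "dz": 0, "hand": 0.5}
    - {"ax": 0, "ay": 0, "az": 0.032, "dx": 10.2, "dy": -0.4, "dz": 0, "hand": 0.5}

```text
clock: 6.8
eef_pos: [620.8, -18.4, 150.1]
tool_rot: [3.141, 0.001, -0.07]
force: [-0.4, -0.3, -1.5]
width: 54.4
gripper_force: 64.0
```

```bash
python3 -c "
from h import *
s=read_state();print(s['eef_pos'],s['tool_rot'],s['force']);to(620.8,-17.9,72.5,-3.95)
g=grab('wrist');blob(g,*G,(150,150,420,420),171,'green')
g=grab('scene','s2.png')
im=cv2.imread('pics/s2.png')[130:280,220:400];cv2.imwrite('pics/s2c.png',cv2.resize(im,None,fx=4,fy=4,interpolation=2))"
```

```text
[620.75406124 -18.3730581  150.0957297 ] [ 3.14139068e+00  1.25501869e-03 -6.99531615e-02] [-0.44619223 -0.28676887 -1.51655649]
d(cm) [ 0.01 -0.05  7.76] a [ 0.0002  0.0013 -0.001 ]
green xy 622.0 -18.0 size 87.3 53.0 longaxis yaw -4.1 deg
```

View pics/s2c.png

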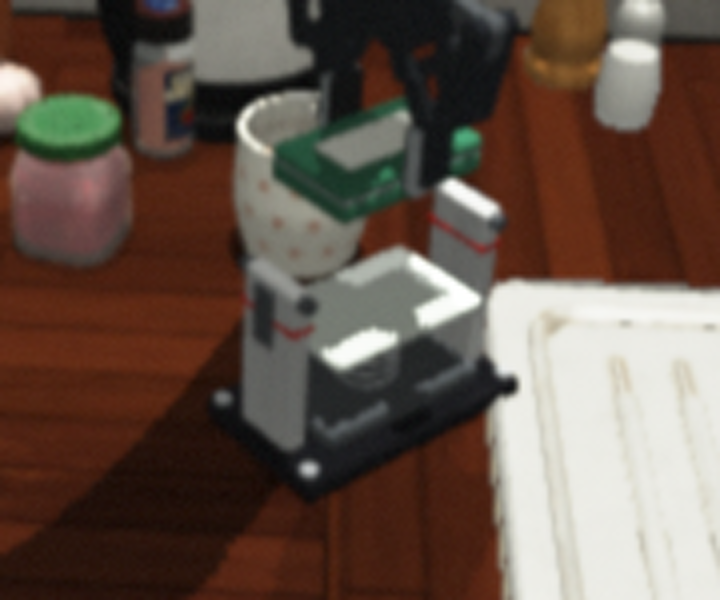

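The tin hangs level and centred between the posts. Its corners are at crop (275,160) and (480,150), with post tops at (285,275) and (470,200). I'll lower it.

Request:
send_rows:
  series:
    - {"ax": 0, "ay": 0, "az": 0, "dx": 0, "dy": 0, "dz": 1, "hand": 0.5}
    - {"ax": 0, "ay": 0, "az": 0, "dx": 0, "dy": 0, "dz": 2.5, "hand": 0.5}
    - {"ax": 0, "ay": 0, "az": 0, "dx": 0, "dy": 0, "dz": 4, "hand": 0.5}
    - {"ax": 0, "ay": 0, "az": 0, "dx": 0, "dy": 0, "dz": 5.5, "hand": 0.5}
    - {"ax": 0, "ay": 0, "az": 0, "dx": 0, "dy": 0, "dz": 6.6, "hand": 0.5}
    - {"ax": 0, "ay": 0, "az": 0, "dx": 0, "dy": 0, "dz": 7.2, "hand": 0.5}
    - {"ax": 0, "ay": 0, "az": 0, "dx": 0, "dy": 0, "dz": 7.5, "hand": 0.5}
    - {"ax": 0, "ay": 0, "az": 0, "dx": 0, "dy": 0, "dz": 7.7, "hand": 0.5}
    - {"ax": 0, "ay": 0, "az": 0, "dx": 0, "dy": 0, "dz": 7.7, "hand": 0.5}

```text
clock: 7.8
eef_pos: [621.9, -18.4, 73.5]
tool_rot: [-3.141, -0.001, -0.07]
force: [0.4, -0.5, -1.0]
width: 54.1
gripper_force: 64.0
```

```bash
python3 -c "
from h import *
s=read_state();print(s['eef_pos'],s['force'])
g=grab('wrist');blob(g,*G,(150,150,420,420),93,'green')"
```

```text
[621.87355999 -18.40674332  73.51932406] [ 0.39568317 -0.53752694 -1.0159109 ]
green xy 622.0 -18.0 size 87.9 53.8 longaxis yaw -4.4 deg
```

Request:
send_rows:
  series:
    - {"ax": 0, "ay": 0, "az": 0, "dx": 0, "dy": 0, "dz": 0.1, "hand": 0.5}
    - {"ax": 0, "ay": 0, "az": 0, "dx": 0, "dy": 0, "dz": 0.2, "hand": 0.5}
    - {"ax": 0, "ay": 0, "az": 0, "dx": 0, "dy": 0, "dz": 0.2, "hand": 0.5}

```text
clock: 8.15
eef_pos: [621.8, -18.5, 71.6]
tool_rot: [3.142, -0.001, -0.07]
force: [0.9, 0.0, -0.4]
width: 54.5
gripper_force: 64.0
```

Contact is just starting. I'll open, wait, then retreat upward.

Request:
send_rows:
  series:
    - {"ax": 0, "ay": 0, "az": 0, "dx": 0, "dy": 0, "dz": 0.05, "hand": 0.4}
    - {"ax": 0, "ay": 0, "az": 0, "dx": 0, "dy": 0, "dz": 0.05, "hand": 0.25}
    - {"ax": 0, "ay": 0, "az": 0, "dx": 0, "dy": 0, "dz": 0.05, "hand": 0.1}
    - {"ax": 0, "ay": 0, "az": 0, "dx": 0, "dy": 0, "dz": 0.05, "hand": 0}
    - {"ax": 0, "ay": 0, "az": 0, "dx": 0, "dy": 0, "dz": 0, "hand": 0}
    - {"ax": 0, "ay": 0, "az": 0, "dx": 0, "dy": 0, "dz": -2, "hand": 0}
    - {"ax": 0, "ay": 0, "az": 0, "dx": 0, "dy": 0, "dz": -5, "hand": 0}
    - {"ax": 0, "ay": 0, "az": 0, "dx": 0, "dy": 0, "dz": -8, "hand": 0}
    - {"ax": 0, "ay": 0, "az": 0, "dx": -4, "dy": 0, "dz": -11, "hand": 0}
    - {"ax": 0, "ay": 0, "az": 0, "dx": -8, "dy": 0, "dz": -11, "hand": 0}

```text
clock: 9.15
eef_pos: [544.1, -12.0, 184.8]
tool_rot: [-3.14, -0.008, -0.071]
force: [-0.9, 0.4, -0.4]
width: 85.3
gripper_force: 0.0
```

```bash
cat >>h.py <<'E'
def edges(g,lo,hi,z,u0,r0,r1,xc,nm):
    """lateral edges of the blob run through column u0, rows r0..r1, cast on plane z: yaw and y at x=xc"""
    m=cv2.inRange(cv2.cvtColor(g['pixels'],cv2.COLOR_RGB2HSV),lo,hi); m=cv2.morphologyEx(m,cv2.MORPH_CLOSE,np.ones((45,45)))
    o=[]
    for s in(-1,1):
        P=[]
        for v in range(r0,r1):
            a=u0
            while 0<a<559 and m[v,a]: a+=s
            P.append(ray(g,a-s*.5,v,z)[:2])
        P=np.array(P);k=np.polyfit(P[:,0],P[:,1],1);o.append((np.degrees(np.arctan(k[0])),np.polyval(k,xc)))
    vs=[np.where(m[:,u])[0] for u in range(u0-15,u0+16,5)]
    X=[[ray(g,u,q[0]-.5,z)[0],ray(g,u,q[-1]+.5,z)[0]] for u,q in zip(range(u0-15,u0+16,5),vs) if len(q)]
    print(nm,np.round(o,2),'far/near x',np.median(X,0).round(1))
E
python3 -c "
from h import *
print(read_state()['eef_pos'])
g=grab('wrist','w4.png');blob(g,*G,(100,0,450,300),90,'green');blob(g,*W,(100,0,450,300),70,'w')
t=grab('top');blob(t,*G,(255,130,320,220),90,'green top')"
```

```text
[544.09468196 -11.96150452 184.77019766]
green xy 619.4 -17.7 size 88.5 53.4 longaxis yaw -3.5 deg
w xy 667.3 -108.3 size 213.9 96.1 longaxis yaw 49.8 degTraceback (most recent call last):
  File "<string>", line 5, in <module>
    t=grab('top');blob(t,*G,(255,130,320,220),90,'green top')
                  ~~~~^^^^^^^^^^^^^^^^^^^^^^^^^^^^^^^^^^^^^^^
  File "h.py", line 18, in blob
    c=max(cs,key=cv2.contourArea)
ValueError: max() iterable argument is empty
```

View pics/w4.png

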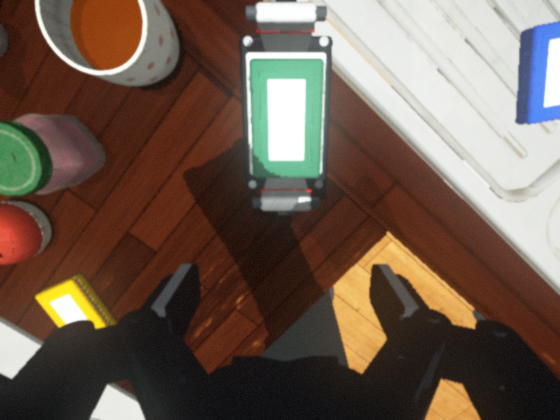

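The green tin sits on the plate at (288,117), with an even white border of about 3–4 px all round. I'll get numbers for it and also re-measure the yellow tin.

```bash
python3 -c "
from h import *
g=grab('wrist')
hsv=cv2.cvtColor(g['pixels'],cv2.COLOR_RGB2HSV)
print('row120 V/S',[(u,*map(int,hsv[120,u])) for u in list(range(243,254))+list(range(320,331))])
print('col288',[(v,*map(int,hsv[v,300])) for v in list(range(46,62))+list(range(172,188))])
print('p',[ray(g,*p,90).round(1)[:2] for p in((300,58),(300,177))])
t=grab('top');blob(t,*Y,(135,240,195,310),20,'yellow')
to(404.6,258.9,200,19.1);to(520,120,200,19.1)"
```

```text
row120 V/S [(243, 96, 15, 87), (244, 83, 9, 120), (245, 70, 8, 200), (246, 68, 4, 247), (247, 80, 3, 249), (248, 76, 25, 221), (249, 75, 79, 168), (250, 75, 107, 171), (251, 76, 111, 183), (252, 76, 111, 191), (253, 76, 107, 193), (320, 73, 23, 228), (321, 68, 9, 233), (322, 63, 12, 186), (323, 80, 19, 119), (324, 90, 16, 93), (325, 85, 16, 94), (326, 70, 9, 86), (327, 14, 32, 88), (328, 10, 69, 104), (329, 7, 81, 114), (330, 8, 88, 113)]
col288 [(46, 76, 114, 195), (47, 76, 116, 192), (48, 75, 112, 194), (49, 76, 110, 194), (50, 76, 117, 191), (51, 76, 112, 194), (52, 76, 113, 194), (53, 76, 109, 197), (54, 75, 108, 201), (55, 76, 110, 199), (56, 75, 107, 200), (57, 75, 111, 198), (58, 76, 111, 196), (59, 75, 108, 196), (60, 75, 108, 198), (61, 76, 102, 197), (172, 78, 11, 112), (173, 68, 9, 111), (174, 69, 15, 116), (175, 120, 5, 106), (176, 45, 5, 107), (177, 13, 22, 106), (178, 3, 59, 113), (179, 3, 74, 121), (180, 4, 34, 111), (181, 30, 2, 107), (182, 68, 10, 107), (183, 70, 7, 107), (184, 68, 8, 135), (185, 80, 9, 177), (186, 83, 5, 226), (187, 90, 2, 245)]
p [array([652.6, -31.6]), array([566.3, -27.2])]
yellow xy 404.6 258.9 size 89.2 57.7 longaxis yaw 19.6 deg
d(cm) [-15.54 -26.18  -1.85] a [ 0.0008 -0.0005 -0.4032]
d(cm) [ -3.06 -13.13  -1.83] a [ 0.0008 -0.0005 -0.4032]
```

```bash
python3 -c "
from h import *
g=grab('wrist');blob(g,*G,(230,20,340,200),90,'green')
h=cv2.cvtColor(g['pixels'],cv2.COLOR_RGB2HSV)
for u in(262,310): print([(v,int(h[v,u,1]),int(h[v,u,2])) for v in list(range(30,46))+list(range(160,176))])
print([ray(g,288,v,70)[0].round(1) for v in(40,170)],[ray(g,288,v,90)[0].round(1) for v in(40,170)])"
```

```text
green xy 619.7 -17.7 size 87.5 53.3 longaxis yaw -4.0 deg
[(30, 13, 98), (31, 11, 97), (32, 3, 96), (33, 8, 98), (34, 15, 100), (35, 3, 96), (36, 5, 99), (37, 13, 97), (38, 10, 101), (39, 13, 96), (40, 14, 93), (41, 6, 88), (42, 9, 86), (43, 15, 87), (44, 11, 90), (45, 15, 123), (160, 108, 184), (161, 106, 176), (162, 103, 158), (163, 93, 134), (164, 82, 115), (165, 84, 106), (166, 81, 110), (167, 87, 111), (168, 84, 109), (169, 83, 108), (170, 83, 105), (171, 88, 101), (172, 83, 102), (173, 76, 94), (174, 64, 80), (175, 33, 69)]
[(30, 8, 122), (31, 9, 89), (32, 14, 90), (33, 11, 94), (34, 13, 95), (35, 13, 99), (36, 16, 98), (37, 8, 95), (38, 18, 97), (39, 17, 91), (40, 17, 88), (41, 15, 85), (42, 12, 87), (43, 17, 90), (44, 19, 93), (45, 10, 124), (160, 106, 185), (161, 106, 183), (162, 110, 183), (163, 110, 187), (164, 109, 188), (165, 114, 188), (166, 113, 187), (167, 109, 188), (168, 116, 189), (169, 111, 189), (170, 110, 190), (171, 114, 181), (172, 108, 177), (173, 105, 158), (174, 84, 130), (175, 60, 98)]
[np.float64(675.8), np.float64(575.6)] [np.float64(671.3), np.float64(579.0)]
```

```bash
python3 -c "
from h import *
im=cv2.imread('pics/w4.png')[30:215,235:340];cv2.imwrite('pics/w4c.png',cv2.resize(im,None,fx=3.2,fy=3.2,interpolation=0))"
```

```text
(no output)
```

View pics/w4c.png

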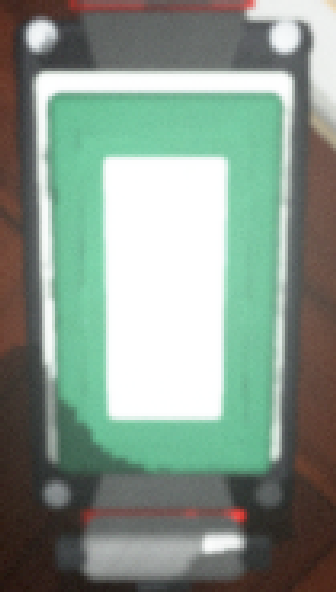

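The close-up shows the green tin square to the plate, with side borders roughly even. There is a white strip at the far end (crop rows 72–92) and almost none at the near end (row ~472). I'll compare the far edges numerically.

```bash
python3 -c "
from h import *
g=grab('wrist');print('cam',(-np.array(g['R']).T@np.array(g['t'])).round())
h=cv2.cvtColor(g['pixels'],cv2.COLOR_RGB2HSV);print('tcp',read_state()['eef_pos'].round(1))
for u in(262,275,300,310):
  S=h[:,u,1].astype(int);V=h[:,u,2].astype(int)
  gr=np.where((S>60)&(h[:,u,0]>65)&(h[:,u,0]<95))[0]; gr=gr[(gr>20)&(gr<200)]
  f,n=gr[0],gr[-1]; w=f-1
  while V[w]>170: w-=1
  print(u,'plate far row',w+.5,'tin far',f-.5,'near',n+.5,'X plate far %.1f tin far %.1f near %.1f'%(ray(g,u,w+.5,70)[0],ray(g,u,f-.5,90)[0],ray(g,u,n+.5,90)[0]))
"
```

```text
cam [620. -18. 324.]
tcp [543.  -13.  181.5]
262 plate far row 47.5 tin far 54.5 near 175.5 X plate far 673.3 tin far 664.6 near 577.3
275 plate far row 47.5 tin far 54.5 near 175.5 X plate far 672.6 tin far 664.0 near 576.6
300 plate far row 47.5 tin far 54.5 near 175.5 X plate far 671.2 tin far 662.7 near 575.2
310 plate far row 47.5 tin far 54.5 near 176.5 X plate far 670.7 tin far 662.2 near 573.8
```

The tin lies about 3 mm too far toward the near post (borders 7 mm and 1 mm). I'll regrip and shift it +3 mm.

Request:
send_rows:
  series:
    - {"ax": 0, "ay": 0, "az": 0, "dx": 3, "dy": 0, "dz": 0, "hand": 0}
    - {"ax": 0, "ay": 0, "az": 0, "dx": 6, "dy": 0, "dz": 0, "hand": 0}
    - {"ax": 0, "ay": 0, "az": 0, "dx": 7.9, "dy": 0, "dz": 2, "hand": 0}
    - {"ax": 0, "ay": 0, "az": 0, "dx": 7.9, "dy": 0, "dz": 5, "hand": 0}
    - {"ax": 0, "ay": 0, "az": 0, "dx": 7.9, "dy": 0, "dz": 7, "hand": 0}
    - {"ax": 0, "ay": 0, "az": 0, "dx": 7.9, "dy": 0, "dz": 8, "hand": 0}
    - {"ax": 0, "ay": 0, "az": 0, "dx": 7.9, "dy": 0, "dz": 8, "hand": 0}
    - {"ax": 0, "ay": 0, "az": 0, "dx": 7.9, "dy": 0, "dz": 8, "hand": 0}

```text
clock: 10.25
eef_pos: [621.5, -18.1, 101.8]
tool_rot: [-3.141, -0.001, -0.07]
force: [0.5, 0.3, -0.2]
width: 85.2
gripper_force: 0.0
```

```bash
python3 -c "
from h import *
to(621.5,-18.2,72.5,-4)"
```

```text
d(cm) [-0.    0.01  2.93] a [-0.0005 -0.0012 -0.0005]
```

Request:
send_rows:
  series:
    - {"ax": 0, "ay": 0, "az": 0, "dx": 0, "dy": 0, "dz": 1.5, "hand": 0}
    - {"ax": 0, "ay": 0, "az": 0, "dx": 0, "dy": 0, "dz": 2.6, "hand": 0}
    - {"ax": 0, "ay": 0, "az": 0, "dx": 0, "dy": 0, "dz": 2.9, "hand": 0}
    - {"ax": 0, "ay": 0, "az": 0, "dx": 0, "dy": 0, "dz": 2.9, "hand": 0}
    - {"ax": 0, "ay": 0, "az": 0, "dx": 0, "dy": 0, "dz": 2.9, "hand": 0.25}
    - {"ax": 0, "ay": 0, "az": 0, "dx": 0, "dy": 0, "dz": 2.9, "hand": 0.5}
    - {"ax": 0, "ay": 0, "az": 0, "dx": 0, "dy": 0, "dz": 2.9, "hand": 0.5}
    - {"ax": 0, "ay": 0, "az": 0, "dx": 0, "dy": 0, "dz": 2.9, "hand": 0.5}

```text
clock: 11.05
eef_pos: [621.0, -18.4, 73.1]
tool_rot: [3.142, -0.001, -0.07]
force: [-1.1, -0.1, 4.7]
width: 54.5
gripper_force: 68.5
```

Request:
send_rows:
  series:
    - {"ax": 0, "ay": 0, "az": 0, "dx": 0, "dy": 0, "dz": -0.3, "hand": 0.5}
    - {"ax": 0, "ay": 0, "az": 0, "dx": 0, "dy": 0, "dz": -0.5, "hand": 0.5}
    - {"ax": 0, "ay": 0, "az": 0, "dx": 0.2, "dy": 0, "dz": -0.5, "hand": 0.5}
    - {"ax": 0, "ay": 0, "az": 0, "dx": 0.35, "dy": 0, "dz": -0.5, "hand": 0.5}
    - {"ax": 0, "ay": 0, "az": 0, "dx": 0.35, "dy": 0, "dz": -0.5, "hand": 0.5}
    - {"ax": 0, "ay": 0, "az": 0, "dx": 0.35, "dy": 0, "dz": -0.3, "hand": 0.5}
    - {"ax": 0, "ay": 0, "az": 0, "dx": 0.35, "dy": 0, "dz": -0.1, "hand": 0.5}
    - {"ax": 0, "ay": 0, "az": 0, "dx": 0.35, "dy": 0, "dz": 0, "hand": 0.5}
    - {"ax": 0, "ay": 0, "az": 0, "dx": 0.35, "dy": 0, "dz": 0, "hand": 0.5}

```text
clock: 11.95
eef_pos: [624.0, -18.7, 72.6]
tool_rot: [3.141, 0.0, -0.07]
force: [-1.8, 0.2, 4.0]
width: 54.2
gripper_force: 68.6
```

Request:
send_rows:
  series:
    - {"ax": 0, "ay": 0, "az": 0, "dx": 0, "dy": 0, "dz": 0, "hand": 0.4}
    - {"ax": 0, "ay": 0, "az": 0, "dx": 0, "dy": 0, "dz": 0, "hand": 0.25}
    - {"ax": 0, "ay": 0, "az": 0, "dx": 0, "dy": 0, "dz": 0, "hand": 0.1}
    - {"ax": 0, "ay": 0, "az": 0, "dx": 0, "dy": 0, "dz": 0, "hand": 0}
    - {"ax": 0, "ay": 0, "az": 0, "dx": 0, "dy": 0, "dz": 0, "hand": 0}
    - {"ax": 0, "ay": 0, "az": 0, "dx": 0, "dy": 0, "dz": -2, "hand": 0}
    - {"ax": 0, "ay": 0, "az": 0, "dx": 0, "dy": 0, "dz": -5, "hand": 0}
    - {"ax": 0, "ay": 0, "az": 0, "dx": 0, "dy": 0, "dz": -8, "hand": 0}
    - {"ax": 0, "ay": 0, "az": 0, "dx": -4, "dy": 0, "dz": -11, "hand": 0}
    - {"ax": 0, "ay": 0, "az": 0, "dx": -8, "dy": 0, "dz": -11, "hand": 0}

```text
clock: 12.95
eef_pos: [546.6, -12.1, 185.7]
tool_rot: [-3.14, -0.008, -0.071]
force: [1.0, 0.3, -0.7]
width: 85.4
gripper_force: 0.0
```

Request:
send_rows:
  series:
    - {"ax": 0, "ay": 0, "az": 0, "dx": 0, "dy": 0, "dz": 0, "hand": 0}
    - {"ax": 0, "ay": 0, "az": 0, "dx": 0, "dy": 0, "dz": 0, "hand": 0}

```text
clock: 13.15
eef_pos: [543.9, -13.3, 182.7]
tool_rot: [3.141, -0.001, -0.07]
force: [0.5, 0.9, 0.7]
width: 85.1
gripper_force: 0.0
```

```bash
cat > chk.py <<'E'
from h import *
def chk(zt=90,lohue=65,hihue=95,us=(265,275,300,310)):
  g=grab('wrist');print('cam',(-np.array(g['R']).T@np.array(g['t'])).round(),'tcp',read_state()['eef_pos'].round(1))
  h=cv2.cvtColor(g['pixels'],cv2.COLOR_RGB2HSV).astype(int)
  H,S,V=h[...,0],h[...,1],h[...,2]; M=(S>60)&(H>lohue)&(H<hihue)
  for u in us:
    q=np.where(M[20:200,u])[0]+20; f,n=q[0],q[-1]; w=f-1
    while V[w,u]>170: w-=1
    print(u,w+.5,f-.5,n+.5,'X plate far %.1f tin far %.1f near %.1f'%(ray(g,u,w+.5,70)[0],ray(g,u,f-.5,zt)[0],ray(g,u,n+.5,zt)[0]))
  for v in(80,100,120,140):
    q=np.where(M[v,235:340])[0]+235; a,b=q[0],q[-1]; l=a-1; r=b+1
    while V[v,l]>150:l-=1
    while V[v,r]>150:r+=1
    print(v,'Y plate %.1f %.1f tin %.1f %.1f'%(ray(g,l+.5,v,70)[1],ray(g,r-.5,v,70)[1],ray(g,a-.5,v,zt)[1],ray(g,b+.5,v,zt)[1]))
E
python3 -c "
from chk import *
chk()"
```

```text
cam [622. -18. 325.] tcp [545.  -13.3 182.6]
265 50.5 51.5 173.5 X plate far 672.5 tin far 667.9 near 579.8
275 50.5 51.5 172.5 X plate far 672.0 tin far 667.4 near 580.1
300 49.5 51.5 173.5 X plate far 671.3 tin far 666.1 near 577.9
310 50.5 51.5 173.5 X plate far 670.1 tin far 665.7 near 577.3
80 Y plate 12.6 -51.3 tin 7.2 -46.5
100 Y plate 13.4 -50.9 tin 7.9 -45.3
120 Y plate 15.1 -49.6 tin 9.4 -44.9
140 Y plate 16.1 -48.3 tin 10.2 -43.6
```

The green tin is now centred: borders about 4 mm far and near, y centre -18.7 for both tin and plate. Next, the yellow tin.

```bash
python3 -c "
from h import *
to(405.6,260,110,19.3)
for f in('w2.png','w3.png'):
  h=cv2.cvtColor(cv2.imread('pics/'+f),cv2.COLOR_BGR2HSV).astype(int);M=(h[...,1]>60)&(h[...,0]>65)&(h[...,0]<95)
  print(f,[np.where(M[150:400,u])[0][0]+150 for u in(250,265,280,295,310,325)])"
```

```text
d(cm) [-15.85 -26.28   7.24] a [ 3.000e-04 -1.400e-03 -4.074e-01]
w2.png [np.int64(193), np.int64(192), np.int64(193), np.int64(192), np.int64(192), np.int64(193)]
w3.png [np.int64(192), np.int64(192), np.int64(192), np.int64(192), np.int64(193), np.int64(193)]
```

Request:
send_rows:
  series:
    - {"ax": 0, "ay": 0, "az": 0, "dx": -3, "dy": -2, "dz": 0, "hand": 0}
    - {"ax": 0, "ay": 0, "az": -0.1, "dx": -5, "dy": -6, "dz": 0, "hand": 0}
    - {"ax": 0, "ay": 0, "az": -0.22, "dx": -8, "dy": -10, "dz": 0, "hand": 0}
    - {"ax": 0, "ay": 0, "az": -0.34, "dx": -11, "dy": -14, "dz": 0, "hand": 0}
    - {"ax": 0, "ay": 0, "az": -0.407, "dx": -14, "dy": -18, "dz": 0, "hand": 0}
    - {"ax": 0, "ay": 0, "az": -0.407, "dx": -15.8, "dy": -22, "dz": 2, "hand": 0}
    - {"ax": 0, "ay": 0, "az": -0.407, "dx": -15.8, "dy": -26.3, "dz": 5, "hand": 0}
    - {"ax": 0, "ay": 0, "az": -0.407, "dx": -15.8, "dy": -26.3, "dz": 7.2, "hand": 0}
    - {"ax": 0, "ay": 0, "az": -0.407, "dx": -15.8, "dy": -26.3, "dz": 7.2, "hand": 0}
    - {"ax": 0, "ay": 0, "az": -0.407, "dx": -15.8, "dy": -26.3, "dz": 7.2, "hand": 0}

```text
clock: 14.2
eef_pos: [405.5, 260.2, 110.0]
tool_rot: [3.141, 0.001, 0.336]
force: [0.1, 0.2, 1.3]
width: 85.6
gripper_force: 0.0
```

```bash
python3 -c "
from h import *
s=read_state();print(s['eef_pos'],s['tool_rot'],s['qpos'].round(2))
g=grab('wrist');blob(g,*Y,(100,20,460,400),20,'yellow');to(405.6,260,50,19.3)"
```

```text
[405.47710055 260.18140897 109.96083511] [3.14108370e+00 1.24425719e-03 3.36314466e-01] [-0.25  0.64 -0.55  2.08  0.61  0.58 -2.47]
yellow xy 425.2 267.7 size 55.6 51.9 longaxis yaw -68.5 deg
d(cm) [-0.04 -0.01  6.07] a [ 0.0002 -0.0003 -0.0015]
```

```bash
python3 -c "
from h import *
g=grab('wrist','w5.png');blob(g,(18,90,40),(36,255,255),(150,20,410,330),20,'yellow')"
```

```text
yellow xy 407.1 262.1 size 92.3 59.5 longaxis yaw 19.4 deg
```

View pics/w5.png

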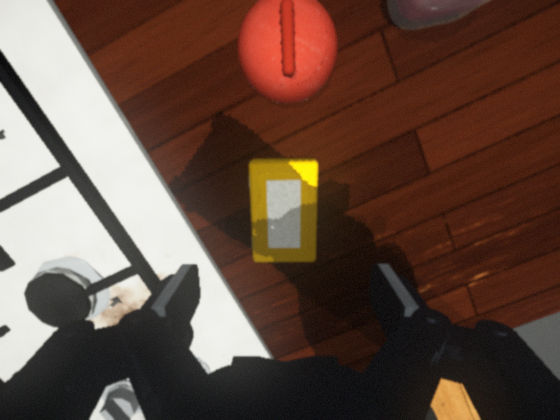

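The yellow tin is centred at (284,211) in line with the fingers. The timer at (288,50) is clear, and the hob edge runs from (50,0) to (270,355). I'll check the left finger's clearance to that edge.

```bash
python3 -c "
from h import *
g=grab('wrist');s=read_state();R=Ro.from_euler('xyz',s['tool_rot'])
for p in((130,130),(180,210),(215,265)): print((R.inv().apply(ray(g,*p,8)-s['eef_pos'])).round(1), ray(g,*p,8).round())
to(404.8,261,1.3,19.4)"
```

```text
[  68.3 -125.2  103.4] [430. 401.   8.]
[  0.6 -92.  103.3] [377. 347.   8.]
[-53.2 -65.  103.2] [335. 304.   8.]
d(cm) [-0.12 -0.15 11.  ] a [-0.0001 -0.0017 -0.004 ]
```

Request:
send_rows:
  series:
    - {"ax": 0, "ay": 0, "az": 0, "dx": -0.1, "dy": -0.1, "dz": 2, "hand": 0}
    - {"ax": 0, "ay": 0, "az": 0, "dx": -0.1, "dy": -0.1, "dz": 5, "hand": 0}
    - {"ax": 0, "ay": 0, "az": 0, "dx": -0.1, "dy": -0.1, "dz": 8, "hand": 0}
    - {"ax": 0, "ay": 0, "az": 0, "dx": -0.1, "dy": -0.1, "dz": 10, "hand": 0}
    - {"ax": 0, "ay": 0, "az": 0, "dx": -0.1, "dy": -0.1, "dz": 10.9, "hand": 0}
    - {"ax": 0, "ay": 0, "az": 0, "dx": -0.1, "dy": -0.1, "dz": 10.9, "hand": 0}
    - {"ax": 0, "ay": 0, "az": 0, "dx": -0.1, "dy": -0.1, "dz": 10.9, "hand": 0}

```text
clock: 15.05
eef_pos: [404.7, 261.2, 2.3]
tool_rot: [-3.141, -0.002, 0.336]
force: [0.2, -0.3, 0.1]
width: 85.2
gripper_force: 0.0
```

Request:
send_rows:
  series:
    - {"ax": 0, "ay": 0, "az": 0, "dx": 0, "dy": 0, "dz": 0, "hand": 0.25}
    - {"ax": 0, "ay": 0, "az": 0, "dx": 0, "dy": 0, "dz": 0, "hand": 0.5}
    - {"ax": 0, "ay": 0, "az": 0, "dx": 0, "dy": 0, "dz": 0, "hand": 0.5}
    - {"ax": 0, "ay": 0, "az": 0, "dx": 0, "dy": 0, "dz": 0, "hand": 0.5}
    - {"ax": 0, "ay": 0, "az": 0, "dx": 0, "dy": 0, "dz": 0, "hand": 0.5}

```text
clock: 15.55
eef_pos: [404.5, 261.2, 2.5]
tool_rot: [-3.142, -0.002, 0.337]
force: [-0.3, -1.1, 9.2]
width: 54.6
gripper_force: 63.0
```

Request:
send_rows:
  series:
    - {"ax": 0, "ay": 0, "az": 0, "dx": 0, "dy": 0, "dz": -1, "hand": 0.5}
    - {"ax": 0, "ay": 0, "az": 0, "dx": 0, "dy": 0, "dz": -3, "hand": 0.5}
    - {"ax": 0, "ay": 0, "az": 0, "dx": 0, "dy": 0, "dz": -6, "hand": 0.5}
    - {"ax": 0, "ay": 0, "az": 0, "dx": 0, "dy": 0, "dz": -9, "hand": 0.5}
    - {"ax": 0, "ay": 0, "az": 0, "dx": 0, "dy": 0, "dz": -12, "hand": 0.5}
    - {"ax": 0, "ay": 0, "az": 0, "dx": 0, "dy": 0, "dz": -14, "hand": 0.5}
    - {"ax": 0, "ay": 0, "az": 0, "dx": 0, "dy": 0, "dz": -15, "hand": 0.5}
    - {"ax": 0, "ay": 0, "az": 0, "dx": 0, "dy": 0, "dz": -15, "hand": 0.5}

```text
clock: 16.35
eef_pos: [404.5, 261.2, 152.6]
tool_rot: [-3.141, -0.003, 0.336]
force: [-0.4, 0.5, -1.5]
width: 54.5
gripper_force: 64.1
```

```bash
python3 -c "
from h import *
s=read_state();print(s['force'],s['eef_pos'])
g=grab('wrist','w6.png');h=cv2.cvtColor(g['pixels'],cv2.COLOR_RGB2HSV).astype(int);M=(h[...,1]>90)&(h[...,0]>18)&(h[...,0]<36)&(h[...,2]>40)
print([np.where(M[150:400,u])[0][:2]+150 for u in(250,265,280,295,310,325)])
for v in(220,300):print([np.where(M[v,150:420])[0][[0,-1]]+150])
z=s['eef_pos'][2]+17.7
print([(R_:=Ro.from_euler('xyz',s['tool_rot']).inv()).apply(ray(g,285,v,z)-s['eef_pos'])[0].round(2) for v in(190,192,194)])
to(560,-14.5,152.5,-4);to(621,-18.7,152.5,-4)"
```

```text
[-0.37057002  0.5115363  -1.4673298 ] [404.5310511  261.17316039 152.6132508 ]
[array([185, 186]), array([185, 186]), array([185, 186]), array([185, 186]), array([185, 186]), array([185, 186])]
[array([224, 345])]
[array([229, 339])]
[np.float64(48.04), np.float64(47.15), np.float64(46.24)]
d(cm) [ 5.64 31.13 -0.08] a [ 0.     -0.0007  0.4061]
d(cm) [11.26 33.54 -0.08] a [ 0.     -0.0007  0.4061]
```

Request:
send_rows:
  series:
    - {"ax": 0, "ay": 0, "az": 0.04, "dx": 0.4, "dy": 1.2, "dz": 0, "hand": 0.5}
    - {"ax": 0, "ay": 0, "az": 0.1, "dx": 1.3, "dy": 4, "dz": 0, "hand": 0.5}
    - {"ax": 0, "ay": 0, "az": 0.15, "dx": 2.6, "dy": 8, "dz": 0, "hand": 0.5}
    - {"ax": 0, "ay": 0, "az": 0.2, "dx": 4, "dy": 12, "dz": 0, "hand": 0.5}
    - {"ax": 0, "ay": 0, "az": 0.25, "dx": 5.4, "dy": 16, "dz": 0, "hand": 0.5}
    - {"ax": 0, "ay": 0, "az": 0.3, "dx": 6.8, "dy": 20, "dz": 0, "hand": 0.5}
    - {"ax": 0, "ay": 0, "az": 0.35, "dx": 8.1, "dy": 24, "dz": 0, "hand": 0.5}
    - {"ax": 0, "ay": 0, "az": 0.38, "dx": 9.4, "dy": 28, "dz": 0, "hand": 0.5}
    - {"ax": 0, "ay": 0, "az": 0.4, "dx": 10.5, "dy": 31.3, "dz": 0, "hand": 0.5}
    - {"ax": 0, "ay": 0, "az": 0.406, "dx": 11.3, "dy": 33.5, "dz": 0, "hand": 0.5}

```text
clock: 17.4
eef_pos: [621.6, -22.8, 149.2]
tool_rot: [3.139, 0.002, -0.075]
force: [0.2, -0.2, -0.5]
width: 54.2
gripper_force: 64.1
```

Request:
send_rows:
  series:
    - {"ax": 0, "ay": 0, "az": 0, "dx": 0, "dy": 0, "dz": 0, "hand": 0.5}
    - {"ax": 0, "ay": 0, "az": 0, "dx": 0, "dy": 0, "dz": 0, "hand": 0.5}
    - {"ax": 0, "ay": 0, "az": 0, "dx": 0, "dy": 0, "dz": 0, "hand": 0.5}

```text
clock: 17.7
eef_pos: [620.0, -16.9, 150.4]
tool_rot: [-3.141, 0.002, -0.068]
force: [-0.3, 0.5, -0.5]
width: 54.4
gripper_force: 64.1
```

```bash
python3 -c "
from h import *
s=read_state();print(s['force'],s['eef_pos'],s['tool_rot'])
to(621.6,-18.7,95,-4)"
```

```text
[-0.30538718  0.54756345 -0.52214094] [620.02276639 -16.93416451 150.39647453] [-3.14121184e+00  2.35692917e-03 -6.81842652e-02]
d(cm) [0.18 0.17 5.54] a [-0.0004  0.0024  0.0016]
```

Request:
send_rows:
  series:
    - {"ax": 0, "ay": 0, "az": 0, "dx": 0.1, "dy": 0.1, "dz": 1, "hand": 0.5}
    - {"ax": 0, "ay": 0, "az": 0, "dx": 0.2, "dy": 0.2, "dz": 2.5, "hand": 0.5}
    - {"ax": 0, "ay": 0, "az": 0, "dx": 0.2, "dy": 0.2, "dz": 4, "hand": 0.5}
    - {"ax": 0, "ay": 0, "az": 0, "dx": 0.2, "dy": 0.2, "dz": 5, "hand": 0.5}
    - {"ax": 0, "ay": 0, "az": 0, "dx": 0.2, "dy": 0.2, "dz": 5.3, "hand": 0.5}
    - {"ax": 0, "ay": 0, "az": 0, "dx": 0.2, "dy": 0.2, "dz": 5.3, "hand": 0.5}
    - {"ax": 0, "ay": 0, "az": 0, "dx": 0.2, "dy": 0.2, "dz": 5.3, "hand": 0.5}
    - {"ax": 0, "ay": 0, "az": 0, "dx": 0.2, "dy": 0.2, "dz": 5.3, "hand": 0.5}

```text
clock: 18.5
eef_pos: [623.6, -19.9, 99.0]
tool_rot: [-3.141, -0.001, -0.069]
force: [-0.3, -1.0, -0.7]
width: 54.5
gripper_force: 64.1
```

```bash
python3 -c "
from h import *
s=read_state();print(s['force'],s['eef_pos'],s['tool_rot'])
to(621.6,-18.7,92.8,-4)"
```

```text
[-0.30157032 -0.96316878 -0.74781544] [623.62282997 -19.87560134  98.97771321] [-3.14140850e+00 -1.30680068e-03 -6.93065539e-02]
d(cm) [-0.21 -0.1   0.62] a [-0.0002 -0.0013  0.0005]
```

Request:
send_rows:
  series:
    - {"ax": 0, "ay": 0, "az": 0, "dx": -0.2, "dy": -0.1, "dz": 0, "hand": 0.5}
    - {"ax": 0, "ay": 0, "az": 0, "dx": -0.2, "dy": -0.1, "dz": 0.2, "hand": 0.5}
    - {"ax": 0, "ay": 0, "az": 0, "dx": -0.2, "dy": -0.1, "dz": 0.5, "hand": 0.5}
    - {"ax": 0, "ay": 0, "az": 0, "dx": -0.2, "dy": -0.1, "dz": 0.5, "hand": 0.5}
    - {"ax": 0, "ay": 0, "az": 0, "dx": -0.2, "dy": -0.1, "dz": 0.5, "hand": 0.5}

```text
clock: 19.0
eef_pos: [621.1, -18.9, 93.2]
tool_rot: [3.142, 0.0, -0.069]
force: [-0.3, 0.6, -0.4]
width: 54.5
gripper_force: 64.1
```

```bash
python3 -c "
from h import *
to(621.6,-18.7,92.3,-4)
g=grab('wrist');h=cv2.cvtColor(g['pixels'],cv2.COLOR_RGB2HSV).astype(int);M=(h[...,1]>90)&(h[...,0]>18)&(h[...,0]<36)&(h[...,2]>40)
print([np.where(M[150:400,u])[0][:1]+150 for u in(250,265,280,295,310,325)])
s=read_state();z=s['eef_pos'][2]+17.7;print(ray(g,285,185,z), s['eef_pos'])"
```

```text
d(cm) [ 0.05 -0.02  0.09] a [0.     0.0002 0.0006]
[array([186]), array([186]), array([186]), array([185]), array([185]), array([186])]
[671.16626505 -22.10651144 110.96403829] [621.17901705 -18.83291706  93.26403829]
```

Request:
send_rows:
  series:
    - {"ax": 0, "ay": 0, "az": 0, "dx": 0.05, "dy": 0, "dz": 0.1, "hand": 0.5}
    - {"ax": 0, "ay": 0, "az": 0, "dx": 0.05, "dy": 0, "dz": 0.1, "hand": 0.5}
    - {"ax": 0, "ay": 0, "az": 0, "dx": 0.05, "dy": 0, "dz": 0.1, "hand": 0.5}

```text
clock: 19.35
eef_pos: [621.7, -18.8, 92.6]
tool_rot: [3.142, -0.0, -0.069]
force: [-0.7, -0.9, 1.6]
width: 54.3
gripper_force: 64.3
```

Request:
send_rows:
  series:
    - {"ax": 0, "ay": 0, "az": 0, "dx": 0, "dy": 0, "dz": 0, "hand": 0.4}
    - {"ax": 0, "ay": 0, "az": 0, "dx": 0, "dy": 0, "dz": 0, "hand": 0.25}
    - {"ax": 0, "ay": 0, "az": 0, "dx": 0, "dy": 0, "dz": 0, "hand": 0.1}
    - {"ax": 0, "ay": 0, "az": 0, "dx": 0, "dy": 0, "dz": 0, "hand": 0}
    - {"ax": 0, "ay": 0, "az": 0, "dx": 0, "dy": 0, "dz": 0, "hand": 0}
    - {"ax": 0, "ay": 0, "az": 0, "dx": 0, "dy": 0, "dz": -2, "hand": 0}
    - {"ax": 0, "ay": 0, "az": 0, "dx": 0, "dy": 0, "dz": -5, "hand": 0}
    - {"ax": 0, "ay": 0, "az": 0, "dx": 0, "dy": 0, "dz": -8, "hand": 0}
    - {"ax": 0, "ay": 0, "az": 0, "dx": -4, "dy": 0, "dz": -10, "hand": 0}
    - {"ax": 0, "ay": 0, "az": 0, "dx": -7.8, "dy": 0, "dz": -10, "hand": 0}

```text
clock: 20.35
eef_pos: [545.3, -12.7, 194.9]
tool_rot: [-3.14, -0.006, -0.07]
force: [0.1, -0.7, -0.3]
width: 85.6
gripper_force: 0.0
```

Request:
send_rows:
  series:
    - {"ax": 0, "ay": 0, "az": 0, "dx": 0, "dy": 0, "dz": 0, "hand": 0.5}
    - {"ax": 0, "ay": 0, "az": 0, "dx": 0, "dy": 0, "dz": 0, "hand": 1}
    - {"ax": 0, "ay": 0, "az": 0, "dx": 0, "dy": 0, "dz": 0, "hand": 1}
    - {"ax": 0, "ay": 0, "az": 0, "dx": 0, "dy": 0, "dz": 0, "hand": 1}

```text
clock: 20.75
eef_pos: [545.0, -13.4, 192.1]
tool_rot: [-3.141, -0.001, -0.07]
force: [0.1, -0.0, 0.2]
width: 28.0
gripper_force: 0.0
```

```bash
python3 -c "
from chk import *
chk(110,17,36)
g=grab('wrist','w7.png');h=cv2.cvtColor(g['pixels'],cv2.COLOR_RGB2HSV).astype(int)
M=((h[...,1]>90)&(h[...,0]>17)&(h[...,0]<36)).astype(np.uint8)[:230]
c=max(cv2.findContours(M,0,1)[0],key=cv2.contourArea);print(cv2.boundingRect(c))
print('green visible',[(v,np.where((h[v,225:350,1]>60)&(h[v,225:350,0]>65)&(h[v,225:350,0]<95))[0]+225) for v in (80,130)])
blob(g,(17,90,60),(36,255,255),(220,0,350,230),110,'yellow')"
```

```text
cam [623. -19. 334.] tcp [544.8 -13.4 192. ]
265 48.5 48.5 177.5 X plate far 676.9 tin far 668.7 near 579.7
275 47.5 47.5 178.5 X plate far 677.1 tin far 668.9 near 578.4
300 47.5 47.5 178.5 X plate far 675.7 tin far 667.7 near 577.1
310 47.5 47.5 178.5 X plate far 675.1 tin far 667.2 near 576.5
80 Y plate 16.2 -54.2 tin 10.9 -48.8
100 Y plate 14.6 -52.1 tin 9.6 -47.0
120 Y plate 14.6 -51.6 tin 9.6 -46.6
140 Y plate 16.4 -50.3 tin 11.1 -45.5
(244, 48, 82, 132)
green visible [(80, array([], dtype=int64)), (130, array([], dtype=int64))]
yellow xy 622.7 -18.7 size 91.4 58.4 longaxis yaw -4.3 deg
```

The yellow tin lies squarely on the green one: (622.9,-18.6) against (622.8,-18.2), yaw -4.3°. I'll finish closing the fingers and go over the middle of the pile.

Request:
send_rows:
  series:
    - {"ax": 0, "ay": 0, "az": 0, "dx": 2, "dy": 0, "dz": 0, "hand": 1}
    - {"ax": 0, "ay": 0, "az": 0, "dx": 5, "dy": 0, "dz": 0, "hand": 1}
    - {"ax": 0, "ay": 0, "az": 0, "dx": 7.7, "dy": 0, "dz": 0, "hand": 1}
    - {"ax": 0, "ay": 0, "az": 0, "dx": 7.7, "dy": 0, "dz": 2, "hand": 1}
    - {"ax": 0, "ay": 0, "az": 0, "dx": 7.7, "dy": 0, "dz": 4, "hand": 1}
    - {"ax": 0, "ay": 0, "az": 0, "dx": 7.7, "dy": 0, "dz": 6, "hand": 1}
    - {"ax": 0, "ay": 0, "az": 0, "dx": 7.7, "dy": 0, "dz": 6.5, "hand": 1}
    - {"ax": 0, "ay": 0, "az": 0, "dx": 7.7, "dy": 0, "dz": 6.5, "hand": 1}
    - {"ax": 0, "ay": 0, "az": 0, "dx": 7.7, "dy": 0, "dz": 6.5, "hand": 1}

```text
clock: 21.75
eef_pos: [621.4, -18.6, 128.0]
tool_rot: [-3.141, -0.001, -0.069]
force: [-0.3, 0.7, 0.3]
width: -0.1
gripper_force: 0.0
```

```bash
python3 -c "
from h import *
s=read_state();print(s['eef_pos'],s['force'],s['width']);to(622,-18.3,112,-4)
g=grab('scene','s3.png')"
```

```text
[621.39891811 -18.56024239 128.03138159] [-0.29530216  0.705618    0.30658691] -0.1491314648068411
d(cm) [ 0.06 -0.03  1.6 ] a [-0.0004 -0.0013  0.0005]
```

Request:
send_rows:
  series:
    - {"ax": 0, "ay": 0, "az": 0, "dx": 0.05, "dy": 0, "dz": 0.5, "hand": 1}
    - {"ax": 0, "ay": 0, "az": 0, "dx": 0.05, "dy": 0, "dz": 1, "hand": 1}
    - {"ax": 0, "ay": 0, "az": 0, "dx": 0.05, "dy": 0, "dz": 1.4, "hand": 1}
    - {"ax": 0, "ay": 0, "az": 0, "dx": 0.05, "dy": 0, "dz": 1.7, "hand": 1}
    - {"ax": 0, "ay": 0, "az": 0, "dx": 0.05, "dy": 0, "dz": 1.9, "hand": 1}
    - {"ax": 0, "ay": 0, "az": 0, "dx": 0.05, "dy": 0, "dz": 2.1, "hand": 1}
    - {"ax": 0, "ay": 0, "az": 0, "dx": 0.05, "dy": 0, "dz": 2.3, "hand": 1}
    - {"ax": 0, "ay": 0, "az": 0, "dx": 0.05, "dy": 0, "dz": 2.3, "hand": 1}
    - {"ax": 0, "ay": 0, "az": 0, "dx": 0.05, "dy": 0, "dz": 2.3, "hand": 1}

```text
clock: 22.7
eef_pos: [621.0, -18.9, 104.7]
tool_rot: [3.141, 0.0, -0.069]
force: [-2.6, -0.7, 5.1]
width: -0.2
gripper_force: 2.8
```

The force matches the model: 5.1 N at 5 mm of travel. I'll push on to z = 90.

Request:
send_rows:
  series:
    - {"ax": 0, "ay": 0, "az": 0, "dx": 0, "dy": 0, "dz": 0.2, "hand": 1}
    - {"ax": 0, "ay": 0, "az": 0, "dx": 0, "dy": 0, "dz": 0.4, "hand": 1}
    - {"ax": 0, "ay": 0, "az": 0, "dx": 0, "dy": 0, "dz": 0.6, "hand": 1}
    - {"ax": 0, "ay": 0, "az": 0, "dx": 0, "dy": 0, "dz": 0.8, "hand": 1}
    - {"ax": 0, "ay": 0, "az": 0, "dx": 0, "dy": 0, "dz": 1, "hand": 1}
    - {"ax": 0, "ay": 0, "az": 0, "dx": 0, "dy": 0, "dz": 1.2, "hand": 1}
    - {"ax": 0, "ay": 0, "az": 0, "dx": 0, "dy": 0, "dz": 1.4, "hand": 1}
    - {"ax": 0, "ay": 0, "az": 0, "dx": 0, "dy": 0, "dz": 1.4, "hand": 1}
    - {"ax": 0, "ay": 0, "az": 0, "dx": 0, "dy": 0, "dz": 1.4, "hand": 1}
    - {"ax": 0, "ay": 0, "az": 0, "dx": 0, "dy": 0, "dz": 1.4, "hand": 1}

```text
clock: 23.7
eef_pos: [621.0, -18.9, 91.7]
tool_rot: [3.141, -0.0, -0.069]
force: [-3.7, -0.6, 11.9]
width: -0.1
gripper_force: 6.1
```

```bash
python3 -c "
from h import *
s=read_state();print(s['eef_pos'],s['force']);to(s['eef_pos'][0],s['eef_pos'][1],90,-4)
g=grab('scene','s4.png')
# heights along the near post and yellow tin: project known points for comparison
h=cv2.cvtColor(g['pixels'],cv2.COLOR_RGB2HSV).astype(int)
Yl=((h[...,1]>100)&(h[...,0]>17)&(h[...,0]<36)&(h[...,2]>50)); Yl[:150]=0;Yl[260:]=0;Yl[:,:260]=0;Yl[:,370:]=0
ys,xs=np.nonzero(Yl);print('yellow u',xs.min(),xs.max(),'v',ys.min(),ys.max())
a=np.radians(-4);c=np.array([622.5,-18.3])
ex=np.array([np.cos(a),np.sin(a)]);ey=np.array([-ex[1],ex[0]])
for z in(90,110):
  for sx in(-45,45):
    for sy in(-28,28): print(z,sx,sy,proj(g,[*(c+sx*ex+sy*ey),z]).round(1))
for u in range(290,345,6): q=np.where(Yl[:,u])[0]; print(u,q[[0,-1]] if len(q) else '')
"
```

```text
[621.04119888 -18.88225156  91.69215791] [-3.68423284 -0.60348869 11.94910778]
d(cm) [-0.   -0.    0.17] a [ 0.0008 -0.0002  0.0005]
yellow u 291 338 v 185 218
90 -45 -28 [305.3 211.6]
90 -45 28 [287.5 198.5]
90 45 -28 [338.5 196.4]
90 45 28 [320.2 184.6]
110 -45 -28 [305.9 203.2]
110 -45 28 [287.8 190.4]
110 45 -28 [339.4 188.2]
110 45 28 [320.9 176.6]
290 
296 [195 202]
302 [192 216]
308 [205 216]
314 [202 214]
320 [187 211]
326 [188 208]
332 [191 205]
338 [196 197]
344
```

Request:
send_rows:
  series:
    - {"ax": 0, "ay": 0, "az": 0, "dx": 0, "dy": 0, "dz": 0.1, "hand": 1}
    - {"ax": 0, "ay": 0, "az": 0, "dx": 0, "dy": 0, "dz": 0.17, "hand": 1}
    - {"ax": 0, "ay": 0, "az": 0, "dx": 0, "dy": 0, "dz": 0.17, "hand": 1}
    - {"ax": 0, "ay": 0, "az": 0, "dx": 0, "dy": 0, "dz": 0.17, "hand": 1}
    - {"ax": 0, "ay": 0, "az": 0, "dx": 0, "dy": 0, "dz": 0.17, "hand": 1}

```text
clock: 24.25
eef_pos: [621.0, -18.9, 90.1]
tool_rot: [3.141, -0.0, -0.069]
force: [-4.8, -0.4, 13.9]
width: -0.1
gripper_force: 6.5
```

```bash
python3 -c "
from h import *
s=read_state();print(s['eef_pos'],s['force'])
g=grab('scene','s5.png');h=cv2.cvtColor(g['pixels'],cv2.COLOR_RGB2HSV).astype(int)
H,S,V=h[...,0],h[...,1],h[...,2]
red=((H<8)|(H>172))&(S>130)&(V>110); red[:170]=0;red[230:]=0;red[:,:275]=0;red[:,355:]=0
n,l,st,ce=cv2.connectedComponentsWithStats(red.astype(np.uint8))
for i in range(1,n):
  if st[i,4]>4: print('red',st[i],ce[i].round(1))
a=np.radians(-4);c=np.array([622.5,-18.3]);ex=np.array([np.cos(a),np.sin(a)]);ey=np.array([-ex[1],ex[0]])
for sx in(-70,-58,58,70):
  for sy in(-20,20): print('line pred',sx,sy,proj(g,[*(c+sx*ex+sy*ey),90]).round(1))
Yl=(S>100)&(H>17)&(H<36)&(V>50)
for u in(311,317,323,329):
  q=np.where(Yl[180:225,u])[0]+180; print(u,'yellow bottom row',q[-1]+.5,[int(x) for x in V[q[-1]-14:q[-1]+2,u]])
for sx in(-45,45): print('tin front edges z90,z70',[proj(g,[*(c+sx*ex-28*ey),z]).round(1) for z in(90,70)])
"
```

```text
[621.0405352  -18.89551692  90.10649697] [-4.83887217 -0.41160428 13.85539621]
line pred -70 -20 [292.9 214.1]
line pred -70 20 [280.3 204.5]
line pred -58 -20 [297.6 212. ]
line pred -58 20 [285.  202.5]
line pred 58 -20 [340.3 192.6]
line pred 58 20 [327.2 184.3]
line pred 70 -20 [344.4 190.7]
line pred 70 20 [331.3 182.5]
311 yellow bottom row 216.5 [128, 122, 115, 114, 114, 118, 120, 124, 123, 123, 151, 157, 140, 110, 75, 70]
317 yellow bottom row 213.5 [123, 126, 120, 116, 113, 122, 159, 189, 176, 135, 114, 124, 129, 114, 80, 66]
323 yellow bottom row 210.5 [135, 127, 122, 118, 115, 112, 111, 115, 115, 106, 103, 106, 108, 105, 83, 63]
329 yellow bottom row 207.5 [254, 254, 254, 254, 251, 247, 245, 238, 214, 161, 123, 120, 129, 120, 95, 99]
tin front edges z90,z70 [array([305.3, 211.6]), array([304.8, 219.7])]
tin front edges z90,z70 [array([338.5, 196.4]), array([337.5, 204.3])]
```

The pile is level with the lines: z = 90.1, 13.9 N, and the yellow bottom edge sits in the scene view where a 90 mm top would put it, to within 1 px. I'll ease off the small sideways force and hold.

Request:
send_rows:
  series:
    - {"ax": 0, "ay": 0, "az": 0, "dx": -0.05, "dy": 0, "dz": 0, "hand": 1}
    - {"ax": 0, "ay": 0, "az": 0, "dx": -0.1, "dy": 0, "dz": 0, "hand": 1}
    - {"ax": 0, "ay": 0, "az": 0, "dx": -0.1, "dy": 0, "dz": 0, "hand": 1}
    - {"ax": 0, "ay": 0, "az": 0, "dx": -0.1, "dy": 0, "dz": 0, "hand": 1}
    - {"ax": 0, "ay": 0, "az": 0, "dx": -0.1, "dy": 0, "dz": 0, "hand": 1}
    - {"ax": 0, "ay": 0, "az": 0, "dx": -0.1, "dy": 0, "dz": 0, "hand": 1}
    - {"ax": 0, "ay": 0, "az": 0, "dx": -0.1, "dy": 0, "dz": 0, "hand": 1}
    - {"ax": 0, "ay": 0, "az": 0, "dx": -0.1, "dy": 0, "dz": 0, "hand": 1}
    - {"ax": 0, "ay": 0, "az": 0, "dx": -0.1, "dy": 0, "dz": 0, "hand": 1}
    - {"ax": 0, "ay": 0, "az": 0, "dx": -0.1, "dy": 0, "dz": 0, "hand": 1}

```text
clock: 25.3
eef_pos: [621.0, -18.9, 90.4]
tool_rot: [3.141, -0.002, -0.069]
force: [-2.8, -0.3, 13.5]
width: -0.1
gripper_force: 6.4
```

Request:
send_rows:
  series:
    - {"ax": 0, "ay": 0, "az": 0, "dx": 0, "dy": 0, "dz": 0, "hand": 1}
    - {"ax": 0, "ay": 0, "az": 0, "dx": 0, "dy": 0, "dz": 0, "hand": 1}
    - {"ax": 0, "ay": 0, "az": 0, "dx": 0, "dy": 0, "dz": 0, "hand": 1}
    - {"ax": 0, "ay": 0, "az": 0, "dx": 0, "dy": 0, "dz": 0, "hand": 1}
    - {"ax": 0, "ay": 0, "az": 0, "dx": 0, "dy": 0, "dz": 0, "hand": 1}
    - {"ax": 0, "ay": 0, "az": 0, "dx": 0, "dy": 0, "dz": 0, "hand": 1}
    - {"ax": 0, "ay": 0, "az": 0, "dx": 0, "dy": 0, "dz": 0, "hand": 1}
    - {"ax": 0, "ay": 0, "az": 0, "dx": 0, "dy": 0, "dz": 0, "hand": 1}
    - {"ax": 0, "ay": 0, "az": 0, "dx": 0, "dy": 0, "dz": 0, "hand": 1}
    - {"ax": 0, "ay": 0, "az": 0, "dx": 0, "dy": 0, "dz": 0, "hand": 1}

```text
clock: 26.3
eef_pos: [621.0, -18.9, 90.4]
tool_rot: [3.141, -0.002, -0.069]
force: [-3.3, -0.2, 14.1]
width: 0.2
gripper_force: 6.4
```

Request:
send_rows:
  series:
    - {"ax": 0, "ay": 0, "az": 0, "dx": 0, "dy": 0, "dz": 0, "hand": 1}
    - {"ax": 0, "ay": 0, "az": 0, "dx": 0, "dy": 0, "dz": 0, "hand": 1}
    - {"ax": 0, "ay": 0, "az": 0, "dx": 0, "dy": 0, "dz": 0, "hand": 1}
    - {"ax": 0, "ay": 0, "az": 0, "dx": 0, "dy": 0, "dz": 0, "hand": 1}
    - {"ax": 0, "ay": 0, "az": 0, "dx": 0, "dy": 0, "dz": 0, "hand": 1}
    - {"ax": 0, "ay": 0, "az": 0, "dx": 0, "dy": 0, "dz": 0, "hand": 1}
    - {"ax": 0, "ay": 0, "az": 0, "dx": 0, "dy": 0, "dz": 0, "hand": 1}
    - {"ax": 0, "ay": 0, "az": 0, "dx": 0, "dy": 0, "dz": 0, "hand": 1}
    - {"ax": 0, "ay": 0, "az": 0, "dx": 0, "dy": 0, "dz": 0, "hand": 1}
    - {"ax": 0, "ay": 0, "az": 0, "dx": 0, "dy": 0, "dz": 0, "hand": 1}

```text
clock: 27.3
eef_pos: [621.0, -18.9, 90.4]
tool_rot: [3.141, -0.002, -0.069]
force: [-2.6, -0.0, 12.5]
width: -0.0
gripper_force: 6.4
```

Request:
send_rows:
  series:
    - {"ax": 0, "ay": 0, "az": 0, "dx": 0, "dy": 0, "dz": 0, "hand": 1}
    - {"ax": 0, "ay": 0, "az": 0, "dx": 0, "dy": 0, "dz": 0, "hand": 1}
    - {"ax": 0, "ay": 0, "az": 0, "dx": 0, "dy": 0, "dz": 0, "hand": 1}
    - {"ax": 0, "ay": 0, "az": 0, "dx": 0, "dy": 0, "dz": 0, "hand": 1}
    - {"ax": 0, "ay": 0, "az": 0, "dx": 0, "dy": 0, "dz": 0, "hand": 1}
    - {"ax": 0, "ay": 0, "az": 0, "dx": 0, "dy": 0, "dz": 0, "hand": 1}
    - {"ax": 0, "ay": 0, "az": 0, "dx": 0, "dy": 0, "dz": 0, "hand": 1}
    - {"ax": 0, "ay": 0, "az": 0, "dx": 0, "dy": 0, "dz": 0, "hand": 1}
    - {"ax": 0, "ay": 0, "az": 0, "dx": 0, "dy": 0, "dz": 0, "hand": 1}
    - {"ax": 0, "ay": 0, "az": 0, "dx": 0, "dy": 0, "dz": 0, "hand": 1}

```text
clock: 28.3
eef_pos: [621.0, -18.9, 90.4]
tool_rot: [3.141, -0.002, -0.069]
force: [-2.8, -1.1, 12.2]
width: 0.2
gripper_force: 6.4
```

It held steady for 4 s at z = 90.4, about 19.6 mm of travel.

```bash
python3 -c "
from h import *
print(finish_job())"
```

```text
the job is handed in; nothing more can be done
None
```

The green tin is centred on the plate with the yellow tin squarely on top; the pile is pushed down about 19.6 mm by the arm's own reading, level with the red lines to within about 1 mm; it stayed there 4 s and the job was handed in at 28 s, still holding, for you to close the catches.

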